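# Pin three bulkhead blanks on the sanding jig

### The arm

A 6-joint arm with a two-finger parallel gripper is mounted at the origin on the work surface. World frame = base frame: x ahead of the robot, y to its left, z up, the work surface at z = 0. Lengths are in m, angles in rad, forces in N, time in s.
With the tool pointing down it reaches from about 0.35 to 0.85 m from the base axis. Payload 8.1 kg.
Tool frame: the origin (TCP) lies midway between the tips of the shut fingers; the grasp point (between the pads) lies 19 mm behind it; z points along the fingers, y is the direction in which the jaws open and shut (so a half turn about z gives the same grasp; the last joint's range is limited). The gripper opens to 93 mm and grips with 3 to 60 N. Pads are 15 mm wide; open, the fingers measure 128 mm over their backs; the gripper's body (75 mm by 188 mm) begins 65 mm behind the grasp point.
Start: joints at [-1.285, 0.13, 1.488, -0, 1.523, -0.085], TCP at [0.217, -0.559, 0.219] pointing down, gripper open.
Joint ranges: [-2.96, 2.96], [-0.89, 2.26], [0.02, 2.5], [-1.34, 4.48], [0, 2.73], [-2.66, 2.66]. Speed limits (rad/s): [2.39, 2.39, 2.79, 3.14, 3.14, 3.14].

### API

Orientations are given as a rotation vector (axis times angle).
In Python, from plant import robot gives the robot as it stands. The module is installed in compiled form; this text tells all that it offers.
- The arm moves only by the shell command python3 -m pendant 'ROWS' [FORCE]. ROWS is JSON, a list of rows, each an object with "translation": the shift along the tool's x, y, z in mm, a list of three; "twist": the turn, a rotation vector about the tool's x, y, z in rad, a list of three; "grip": the opening, from -1 (shut) to 1 (fully open). A call has exactly 10 rows; each row shifts and turns the pose as measured when the row begins, along the tool's axes as they then stand; what a row does not reach is not made up. A row lasts 1/10 s, in which the tool goes at most 50 mm and 8.59 degrees, less where a joint would pass 70% of its speed; a pose out of reach is approached as far as the arm can. A call is refused whole if a number of a shift passes 50 or a number of a turn 0.15, either way. A call with a gripper value outside its range is refused whole. The fingers move at their own pace and stop on an object; FORCE is the grip in N (left out, the last holds). Time passes only in rows, so rows that do not move let the fingers close, or fill a call up. It gives the time, the measured TCP pose, the force and the opening at its end, in the units of the state.
- robot.read_state(): the state, without advancing time (a new reading comes with each control period).
- robot.read_camera(name): name is "side" or "top" or "wrist"; returns (picture, depth): 420x560x3 uint8, red, green, blue; 420x560 float32, m along the optical axis (not along the pixel's ray), 0 where there is no reading.
- robot.camera_info(name): a dict with "vertical_fov" (degrees; the focal length in pixels is half the picture's height over the tangent of half this angle, whatever the lens; pixels are square), "cx", "cy" (the principal point, pixels), "cam_to_world" (4x4, takes a point from camera to world coordinates). Camera axes: x right, y up, looking along -z (the intrinsics and any distortion apply to the point x, -y, -z); pixel columns grow to the right and rows downward; lengths in m; the calibration is good to about 2 mm. A picture is of the moment at which its call begins: read the wrist's pose just before it. camera_info takes no time and is no camera call; for the wrist camera it gives the pose at the moment of the call.
- robot.close_job(): hands the job in, once; it reports no verdict.
The state is a dict: "t": time; "q": joint angles; "dq": joint speeds; "joint_torque": joint torques, N m; "tool_pos": TCP position; "orientation": TCP orientation; "force": force on the tool from outside, world axes, zero at the start; "wrist_torque": the same for the moment, N m; "opening": finger opening in m.
Only numpy, scipy, OpenCV 4.12 (cv2) and the standard library are available. Lean on these libraries where they do the work, as an engineer would, in place of code of your own. Each camera call takes 0.05 s, during which the arm holds its last target. There are 200 camera calls.

### The job

Get the three model-ship bulkhead blanks ready for sanding as one pack: stack the grey and the brick-red blank (in either order) on the dark one, which lies askew on the jig, with all three lined up with the jig's metal riser and their holes over the hole in it. Then take the steel pin from its sloped cradle, stand it upright, tip down, in the blue parking socket and let go; then take it anew and push it down through all three blanks until it is fully home in the jig. Leave the stack square with the riser and the pin standing, and do not disturb the other things on the bench.

Things in the scene. Friction and masses are not known exactly. Their poses are not given: they have to be found in the camera images.
- jig: sanding jig, fixed: plywood board 150 x 100 x 12 mm carrying an aluminium riser 100 (own x) x 40 (own y) mm whose flat top is 50 mm above the bench; origin at the centre of the board's underside, x along the riser, z up. The blanks are 12 mm wider than the riser, 6 mm overhanging on each side.
- jig_hole (a point): centre of the mouth of the riser's round blind hole, 50 mm above the bench in the middle of the riser: 16 mm in diameter, 30 mm deep (its floor is 20 mm above the bench)
- blank_dark: rectangular bulkhead blank 110 (own x) x 52 (own y) x 15 mm thick, 70 g, with one 17 mm through hole in its middle and a pale line across its upper face near each end; the origin is the centre of its underside, on the hole's axis, and its z points up; a half turn makes no difference. Dark brown wood; at the start it lies loose and askew on the riser, up to 16 mm and 20 degrees off.
- blank_grey: rectangular bulkhead blank 110 (own x) x 52 (own y) x 15 mm thick, 70 g, with one 17 mm through hole in its middle and a pale line across its upper face near each end; the origin is the centre of its underside, on the hole's axis, and its z points up; a half turn makes no difference. Painted grey; at the start it lies flat on the bench to the robot's left.
- blank_red: rectangular bulkhead blank 110 (own x) x 52 (own y) x 15 mm thick, 70 g, with one 17 mm through hole in its middle and a pale line across its upper face near each end; the origin is the centre of its underside, on the hole's axis, and its z points up; a half turn makes no difference. Brick-red board; at the start it lies flat on the bench to the robot's left.
- stand: wooden pin stand, fixed: board 190 (own x) x 80 x 12 mm, origin at the centre of its underside, z up. At its -x end a blue block, 44 x 44 mm, top 64 mm above the bench, with the parking socket; beyond it, under the pin, a cradle of two troughs that rises at 50 degrees towards own +x (see cradle)
- socket (a point): centre of the mouth of the parking socket in the blue block, 62 mm from the stand's origin towards its -x, 64 mm above the bench: 16 mm in diameter, 40 mm deep, chamfered
- cradle (a point): point where the tip of the pin rests in the stand's cradle, 12 mm from the stand's origin towards its -x, 35 mm above the bench. A lower trough with an end stop carries the pin's first 34 mm, an upper one on a post its 112th to 128th mm; both are 28 mm wide with cheeks as high as the pin's axis. Between them the pin is free all round.
- pin: steel pin 130 mm long, 14 mm in diameter, tip tapering to 8 mm over its last 7 mm; 150 g (varies). Its upper 42 mm is a red sleeve 16 mm in diameter. Origin at the end of the tip, z along the pin from tip to red end. At the start it lies in the cradle, z leaning 40 degrees from vertical towards the stand's +x
- pin_top (a point): centre of the pin's red end, 130 mm from the tip. With the pin fully home in the jig it stands 55 mm above the upper blank. In the socket or the jig the pin has 2 mm of play and may lean 2 to 4 degrees
- jar_yellow: paint jar with a yellow cap, 40 mm across, 48 mm tall; a bystander, loose, to be left alone; origin at the centre of its underside (its middle, if it lies)
- jar_green: paint jar with a green cap, 40 mm across, 48 mm tall; a bystander, loose, to be left alone; origin at the centre of its underside (its middle, if it lies)
- glue: white glue bottle with an orange cap, 48 mm across, 130 mm tall; a bystander, loose, to be left alone; origin at the centre of its underside (its middle, if it lies)
- mug: blue mug, 76 mm across, 90 mm tall; a bystander, loose, to be left alone; origin at the centre of its underside (its middle, if it lies)
- driver: screwdriver with a red handle lying flat, 180 mm long; a bystander, loose, to be left alone; origin at the centre of its underside (its middle, if it lies)
- sander: cork sanding block 100 x 60 x 35 mm; a bystander, loose, to be left alone; origin at the centre of its underside (its middle, if it lies)
Not all that is in view belongs to the job. Several things look just like the blank_grey: the one meant starts nearest to the robot's base. Of the things like the jig, leave any that is pink; of the rest the larger one is meant.

How it is judged:
On the way, in this order (a step that is already met when the one before it is completed fails the run):
1. the three blanks lie stacked on the riser, the dark one lowest, and let go, each within 9 mm of the jig's hole and 15 degrees of its riser (horizontal distance between each of blank_dark, blank_grey, blank_red and jig_hole below 0.009 m and height (world z) of blank_dark between 0.045 and 0.056 m and angle between each of blank_dark, blank_grey, blank_red's own z axis and vertical below 0.06 rad and angle between the x axis of each of blank_dark, blank_grey, blank_red and the x axis of jig, either way round below 0.26 rad and contact force between each of blank_dark, blank_grey, blank_red and the fingers below 0.3 N and height (world z) of blank_grey between 0.045 and 0.084 m and height (world z) of blank_red between 0.045 and 0.084 m), for 0.2 s.
2. the pin stands in the parking socket, tip down and let go (horizontal distance between pin and socket below 0.006 m and z of pin in the frame of socket below -0.03 m and angle between pin's own z axis and vertical below 0.12 rad and contact force between pin and the fingers below 0.1 N), for 0.2 s.
At the end, for the whole second after the job is handed in: The blanks lie flat in one stack on the riser, the dark one lowest, each hole within 6 mm of the jig's hole and each long side within 8 degrees of the riser's; the pin stands through them, within 6 degrees of upright, its tip at least 25 mm down in the riser; all at rest and let go (horizontal distance between each of blank_dark, blank_grey, blank_red and jig_hole below 0.006 m and height (world z) of blank_dark between 0.045 and 0.056 m and angle between each of blank_dark, blank_grey, blank_red's own z axis and vertical below 0.06 rad and angle between the x axis of each of blank_dark, blank_grey, blank_red and the x axis of jig, either way round below 0.14 rad and contact force between each of blank_dark, blank_grey, blank_red and the fingers below 0.3 N and height (world z) of blank_grey between 0.045 and 0.084 m and height (world z) of blank_red between 0.045 and 0.084 m and horizontal distance between pin and jig_hole below 0.005 m and z of pin in the frame of jig_hole below -0.025 m and angle between pin's own z axis and vertical below 0.1 rad and contact force between pin and the fingers below 0.1 N and linear speed of each of pin, blank_dark, blank_grey, blank_red below 0.02 m/s); the robot touches nothing.
It fails at once if a bystander is moved more than 40 mm (distance of any of jar_yellow, jar_green, glue, mug, driver, sander from where it was at the start of the episode above 0.04 m).
It fails at once if a jar, the glue or the mug is knocked over (angle between any of jar_yellow, jar_green, glue, mug's own z axis and vertical above 0.6 rad).
It also fails if it takes over 72 s, if anything falls off the work surface, if the arm or the gripper's body presses on something with over 40 N, if the wrist force passes 120 N, or if a joint passes its speed limit or range.

## Working session

There is one attempt and no reset: what is moved stays moved. The work goes in short steps, Python scripts to look and compute and a shell command to move; the robot and the scene stay as the last step left them, time stands still between calls to the robot, and variables do not carry over. Pictures are saved under pics/ and viewed, about 8 in all and at most 12, crops included, and the job is handed in when it is done.

```bash
mkdir -p pics
cat > h.py <<'E'
import numpy as np, cv2
from plant import robot
from scipy.spatial.transform import Rotation as R
def K(n):
    i=robot.camera_info(n); f=210/np.tan(np.radians(i['vertical_fov'])/2); return f,i['cx'],i['cy'],np.array(i['cam_to_world']),i
def shot(n,tag):
    T=K(n); im,d=robot.read_camera(n); np.savez(f'pics/{tag}.npz',im=im,d=d,f=T[0],cx=T[1],cy=T[2],T=T[3]); cv2.imwrite(f'pics/{tag}.png',im[:,:,::-1]); return im,d
def load(tag): return np.load(f'pics/{tag}.npz')
def w(s,u,v,z=None):
    """world of pixel: by depth, or by intersecting plane z"""
    T=s['T']; r=np.array([(u-s['cx'])/s['f'],-(v-s['cy'])/s['f'],-1.])
    if z is None: return (T@np.r_[r*s['d'][int(round(v)),int(round(u))],1])[:3]
    q=T[:3,:3]@r; return T[:3,3]+q*(z-T[2,3])/q[2]
def st():
    s=robot.read_state(); print('t',round(s['t'],2),'pos',np.round(s['tool_pos'],4),'R',np.round(R.from_rotvec(s['orientation']).as_matrix(),3).tolist(),'q',np.round(s['q'],2),'F',np.round(s['force'],1),'op',round(s['opening'],4)); return s
E
python3 - <<'E'
from h import *
for n in ['top','side','wrist']:
    f,cx,cy,T,i=K(n); print(n,f,cx,cy,np.round(T,3).tolist(),[k for k in i])
    print({k:v for k,v in i.items() if k not in('cam_to_world',)})
shot('top','top0');shot('side','side0');st()
E
```

```text
top 406.78998443620435 276.35459719809813 204.69573887487925 [[0.011, 0.996, -0.091, 0.442], [-1.0, 0.01, -0.017, 0.103], [-0.016, 0.091, 0.996, 1.271], [0.0, 0.0, 0.0, 1.0]] ['vertical_fov', 'cx', 'cy', 'cam_to_world']
{'vertical_fov': 54.60890449015768, 'cx': 276.35459719809813, 'cy': 204.69573887487925}
side 531.7399799360738 277.7266750980033 217.2034710663538 [[0.993, 0.092, -0.073, 0.449], [-0.115, 0.676, -0.728, -1.135], [-0.018, 0.731, 0.682, 1.278], [0.0, 0.0, 0.0, 1.0]] ['vertical_fov', 'cx', 'cy', 'cam_to_world']
{'vertical_fov': 43.10108778851, 'cx': 277.7266750980033, 'cy': 217.2034710663538}
wrist 360.1304567581248 278.82668742927797 204.47043820909548 [[0.363, 0.895, 0.26, 0.288], [-0.932, 0.349, 0.099, -0.531], [-0.002, -0.278, 0.961, 0.383], [0.0, 0.0, 0.0, 1.0]] ['vertical_fov', 'cx', 'cy', 'cam_to_world']
{'vertical_fov': 60.49480586136175, 'cx': 278.82668742927797, 'cy': 204.47043820909548}
t 0.1 pos [ 0.2173 -0.5587  0.2177] R [[0.932, 0.362, -0.0], [0.362, -0.932, 0.002], [0.0, -0.002, -1.0]] q [-1.29  0.13  1.49 -0.    1.52 -0.09] F [ 0.9  0.6 -0.4] op 0.093
```

View pics/top0.png

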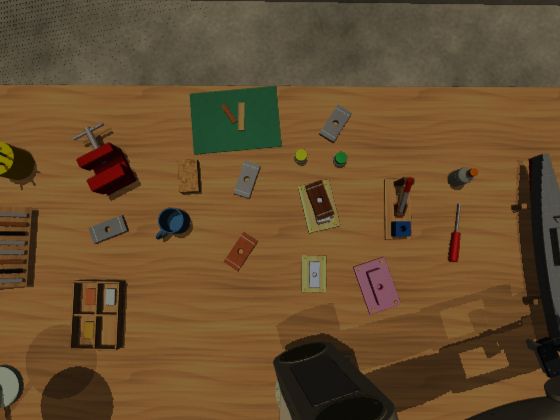

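View pics/side0.png

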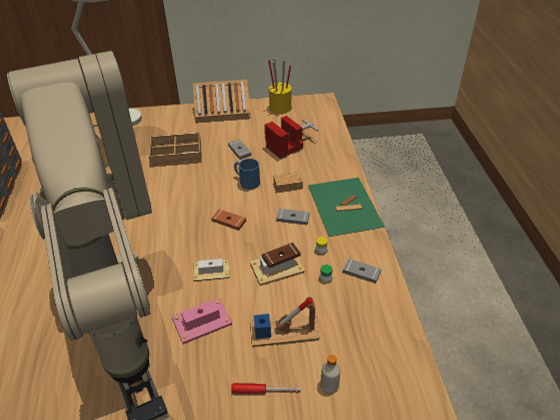

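The top view shows grey candidates at (335,123), (247,180) and (108,229). Jig candidates are (319,205) large cream, (314,273) small cream and (378,285) pink. The red blank is at (240,251), the pin stand at (400,208).

Run:
```python
from h import *
s=load('top0')
for n,u,v in [('greyA',335,123),('greyB',247,180),('greyC',108,229),('red',240,251),('jig',319,200),('smalljig',314,273),('socket',401,229),('pinred',406,184),('glue',465,176),('jarG',341,158),('jarY',301,155),('mug',173,220),('sander',188,176),('driver',457,230)]:
    p=w(s,u,v); print(n,np.round(p,3),round(np.hypot(*p[:2]),3))
im=s['im'][:,:,::-1]
cv2.imwrite('pics/crop0.png',cv2.resize(im[100:290,210:420],None,fx=3.15,fy=3.15,interpolation=cv2.INTER_CUBIC))
```

```text
greyA [ 0.819 -0.059  0.006] 0.821
greyB [0.635 0.218 0.002] 0.671
greyC [ 0.476  0.653 -0.001] 0.808
red [ 0.412  0.236 -0.002] 0.475
jig [ 0.568 -0.004  0.05 ] 0.569
smalljig [0.348 0.008 0.018] 0.349
socket [ 0.485 -0.256  0.026] 0.548
pinred [ 0.609 -0.244  0.122] 0.656
glue [ 0.637 -0.422  0.097] 0.765
jarG [ 0.698 -0.072  0.045] 0.702
jarY [0.706 0.05  0.048] 0.708
mug [0.506 0.447 0.005] 0.675
sander [0.64  0.397 0.035] 0.754
driver [ 0.484 -0.428  0.019] 0.646
```

View pics/crop0.png

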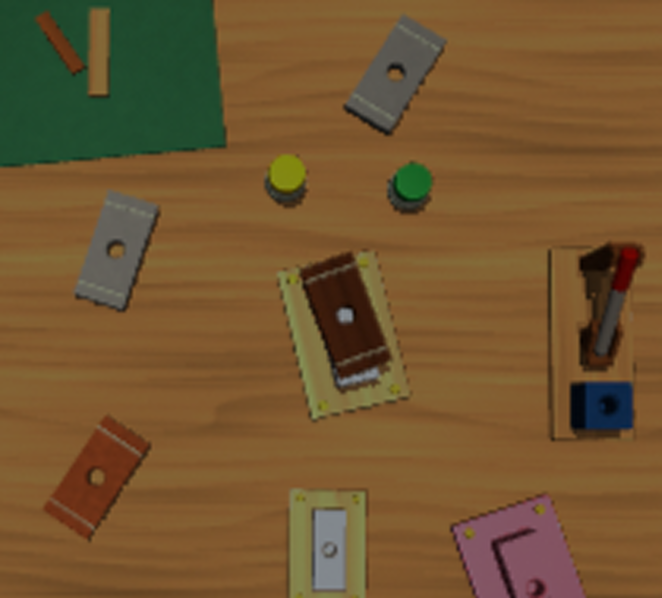

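```bash
python3 -m pendant '[{"translation":[40,-30,0],"twist":[0,0,0],"grip":1},{"translation":[40,-30,0],"twist":[0,0,0],"grip":1},{"translation":[40,-30,0],"twist":[0,0,0],"grip":1},{"translation":[40,-30,0],"twist":[0,0,0],"grip":1},{"translation":[40,-30,0],"twist":[0,0,0],"grip":1},{"translation":[40,-30,0],"twist":[0,0,0],"grip":1},{"translation":[40,-30,0],"twist":[0,0,0],"grip":1},{"translation":[40,-30,0],"twist":[0,0,0],"grip":1},{"translation":[40,-30,0],"twist":[0,0,0],"grip":1},{"translation":[40,-30,0],"twist":[0,0,0],"grip":1}]' 20
cat >> h.py <<'E'
def cloud(s):
    v,u=np.mgrid[0:420,0:560]; d=s['d']; r=np.stack([(u-s['cx'])/s['f']*d,-(v-s['cy'])/s['f']*d,-d],-1)
    P=r@s['T'][:3,:3].T+s['T'][:3,3]; P[d==0]=np.nan; return P
def rect(tag,xy,rad,zlo,zhi):
    """flat thing at height zlo..zhi near xy: centre, long, short, yaw of long side (deg), z"""
    s=load(tag); P=cloud(s); m=(P[...,2]>zlo)&(P[...,2]<zhi)&(np.hypot(P[...,0]-xy[0],P[...,1]-xy[1])<rad)
    m=cv2.morphologyEx(m.astype(np.uint8),cv2.MORPH_OPEN,np.ones((3,3))); n,l,stt,_=cv2.connectedComponentsWithStats(m)
    k=1+np.argmax(stt[1:,4]); Q=P[l==k]; (c,(a,b),_)=r=cv2.minAreaRect((Q[:,:2]*1000).astype(np.float32))
    bx=cv2.boxPoints(r); e=[bx[1]-bx[0],bx[2]-bx[1]]; L=max(e,key=np.linalg.norm); y=np.degrees(np.arctan2(L[1],L[0])); y=(y+90)%180-90
    print(tag,'c',np.round(c,1),'size',np.round(sorted((a,b)),1),'yaw',round(y,1),'z',round(float(np.median(Q[:,2])),4),len(Q)); return np.array(c)/1000,y
E
python3 -c "
from h import *
st()"
```

```text
t: 1.1
tool_pos: [0.4782, -0.1339, 0.2131]
orientation: [-3.083, -0.56, 0.006]
force: [0.5, -0.7, -0.6]
opening: 0.0928
t 1.1 pos [ 0.4782 -0.1339  0.2131] R [[0.936, 0.352, -0.005], [0.352, -0.936, 0.007], [-0.002, -0.008, -1.0]] q [-0.38 -0.14  1.77  0.    1.52  0.83] F [ 0.5 -0.7 -0.6] op 0.0928
```

```bash
python3 -m pendant '[{"translation":[40,-30,0],"twist":[0,0,0],"grip":1},{"translation":[40,-32,0],"twist":[0,0,0],"grip":1},{"translation":[40,-32,0],"twist":[0,0,0],"grip":1},{"translation":[5,-3,-4],"twist":[0,0,0],"grip":1},{"translation":[0,0,0],"twist":[0,0,0],"grip":1},{"translation":[0,0,0],"twist":[0,0,0],"grip":1},{"translation":[0,0,0],"twist":[0,0,0],"grip":1},{"translation":[0,0,0],"twist":[0,0,0],"grip":1},{"translation":[0,0,0],"twist":[0,0,0],"grip":1},{"translation":[0,0,0],"twist":[0,0,0],"grip":1}]'
python3 - <<'E'
from h import *
st();shot('wrist','w1')
rect('w1',(.568,0),.1,.058,.072)
rect('w1',(.56,0),.1,.044,.054)
rect('w1',(.56,0),.13,.006,.02)
rect('w1',(.635,.218),.1,.008,.022)
rect('top0',(.635,.218),.1,.007,.022);rect('top0',(.412,.236),.1,.007,.022);rect('top0',(.56,0),.1,.058,.072)
E
```

```text
t: 2.1
tool_pos: [0.5575, 0.0013, 0.2145]
orientation: [-3.081, -0.563, 0.013]
force: [0.0, -0.9, -0.3]
opening: 0.0927
t 2.1 pos [0.5575 0.0013 0.2145] R [[0.935, 0.354, -0.01], [0.354, -0.935, 0.008], [-0.006, -0.011, -1.0]] q [-0.09  0.03  1.6   0.01  1.52  1.11] F [ 0.  -0.9 -0.3] op 0.0927
w1 c [567.9  -4.4] size [ 52.1 110. ] yaw 20.6 z 0.0642 6778
w1 c [567.4  -5. ] size [12.6 15.6] yaw -87.8 z 0.0491 196
w1 c [553.9  -6.6] size [100.2 150.1] yaw 13.8 z 0.0112 6154
w1 c [627.1 221.9] size [53.9 93.1] yaw -17.4 z 0.0139 4661
top0 c [637.7 218.6] size [ 52.6 111.1] yaw -17.7 z 0.0154 564
top0 c [413.  233.9] size [ 52.  109.4] yaw -33.1 z 0.0153 571
top0 c [569.3  -4.4] size [ 52.4 110.4] yaw 20.8 z 0.0653 625
```

View pics/w1.png

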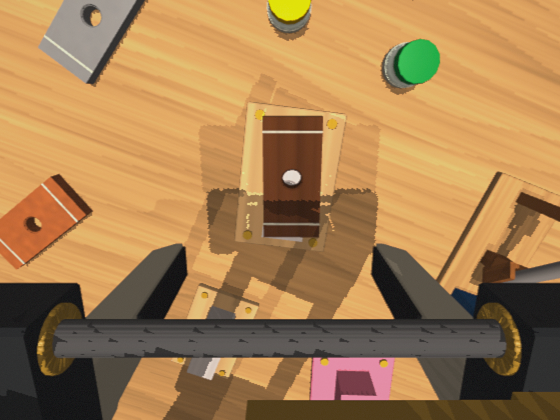

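```bash
python3 -m pendant '[{"translation":[8,9,0],"twist":[-0.011,0.0065,0],"grip":1},{"translation":[0,0,45],"twist":[0,0,0],"grip":1},{"translation":[0,0,45],"twist":[0,0,0],"grip":1},{"translation":[0,0,45],"twist":[0,0,0],"grip":1},{"translation":[0,0,36],"twist":[0,0,0],"grip":1},{"translation":[0,0,0],"twist":[0,0,0],"grip":0.2},{"translation":[0,0,0],"twist":[0,0,0],"grip":-1},{"translation":[0,0,0],"twist":[0,0,0],"grip":-1},{"translation":[0,0,0],"twist":[0,0,0],"grip":-1},{"translation":[0,0,0],"twist":[0,0,0],"grip":-1}]' 20
python3 - <<'E'
from h import *
st();shot('wrist','w2')
rect('w2',(.568,0),.1,.055,.072)
E
```

```text
t: 3.15
tool_pos: [0.5805, -0.0088, 0.0487]
orientation: [3.081, 0.561, 0.032]
force: [-1.5, 1.1, -1.2]
opening: 0.0576
t 3.15 pos [ 0.5805 -0.0088  0.0487] R [[0.936, 0.353, 0.022], [0.353, -0.936, -0.006], [0.018, 0.013, -1.0]] q [-0.1   0.2   1.73 -0.    1.19  1.11] F [-1.5  1.1 -1.2] op 0.0576
w2 c [587.    4.7] size [68.4 70.2] yaw 18.3 z 0.0644 16944
```

```bash
python3 -m pendant '[{"translation":[-10,-8,2],"twist":[0.0134,-0.0185,0],"grip":0.5},{"translation":[0,0,2],"twist":[0,0,0],"grip":0.5},{"translation":[0,0,0],"twist":[0,0,0],"grip":-1},{"translation":[0,0,0],"twist":[0,0,0],"grip":-1},{"translation":[0,0,0],"twist":[0,0,0],"grip":-1},{"translation":[0,0,0],"twist":[0,0,0],"grip":-1},{"translation":[0,0,0],"twist":[0,0,0],"grip":-1},{"translation":[0,0,0],"twist":[0,0,0],"grip":-1},{"translation":[0,0,0],"twist":[0,0,0],"grip":-1},{"translation":[0,0,0],"twist":[0,0,0],"grip":-1}]' 20
cat >> h.py <<'E'
def go(xyz=None,yaw=None):
    """print remaining shift (tool mm) and twist to reach xyz (m), tool x yaw (deg), z down"""
    s=robot.read_state(); r=R.from_rotvec(s['orientation']); 
    print('t',round(s['t'],2),'pos',np.round(np.array(s['tool_pos'])*1000,1),'z',np.round(r.as_matrix()[:,2],3),'yaw',round(np.degrees(np.arctan2(*r.as_matrix()[[1,0],0])),2),'F',np.round(s['force'],1),'op',round(s['opening']*1000,1),'q6',np.round(s['q'][5],2))
    if yaw is None: yaw=np.degrees(np.arctan2(*r.as_matrix()[[1,0],0]))
    c,n=np.cos(np.radians(yaw)),np.sin(np.radians(yaw)); T=R.from_matrix([[c,n,0],[n,-c,0],[0,0,-1]])
    print(' twist',np.round((r.inv()*T).as_rotvec(),4))
    if xyz is not None: print(' shift now-axes',np.round(r.inv().apply(np.array(xyz)-s['tool_pos'])*1000,1),' target-axes',np.round(T.inv().apply(np.array(xyz)-s['tool_pos'])*1000,1))
E
python3 - <<'E'
from h import *
go((.5539,-.0066,.045),13.8);im,d=shot('wrist','w3')
rect('w3',(.568,0),.08,.06,.066)
E
```

```text
t: 4.2
tool_pos: [0.5698, -0.0042, 0.0476]
orientation: [-3.09, -0.563, -0.005]
force: [-0.0, -0.0, 0.2]
opening: 0.0522
t 4.2 pos [569.8  -4.2  47.6] z [ 0.003  0.001 -1.   ] yaw 20.65 F [-0.  -0.   0.2] op 52.2 q6 1.11
 twist [-0.0004 -0.0035  0.1196]
 shift now-axes [-15.7  -3.3   2.6]  target-axes [-16.   -1.4   2.6]
w3 c [582.3   1.1] size [74.7 80.2] yaw -71.2 z 0.0641 17601
```

View pics/w3.png

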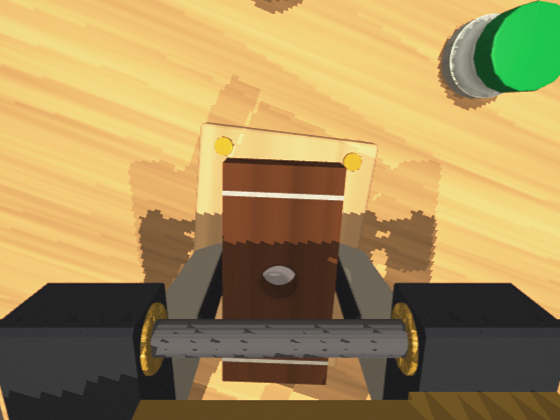

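Run:
```python
from h import *
s=load('w3')
a=[w(s,u,v,.065) for u,v in [(223,160),(346,166),(223,381),(326,385)]]
print(np.round(a,4),np.round(np.mean(a,0),4),'hole',w(s,279,281,.065))
a=np.array(a);d=a[:2].mean(0)-a[2:].mean(0);print(np.linalg.norm(d),np.degrees(np.arctan2(d[1],d[0])))
```

```text
[[ 0.6107  0.0364  0.065 ]
 [ 0.6264 -0.0121  0.065 ]
 [ 0.5058  0.0018  0.065 ]
 [ 0.5217 -0.047   0.065 ]] [ 0.5662 -0.0052  0.065 ] hole [ 0.56716017 -0.00475567  0.065     ]
0.11044487214440232 18.35671779982934
```

```bash
python3 -m pendant '[{"translation":[0,0,-4],"twist":[0,0,0],"grip":-1},{"translation":[-6,-1.5,0],"twist":[0,0,0.06],"grip":-1},{"translation":[-6.5,-1,0],"twist":[0,0,0.06],"grip":-1},{"translation":[0,0,0],"twist":[0,0,0],"grip":-1},{"translation":[0,0,0],"twist":[0,0,0],"grip":-1},{"translation":[0,0,0],"twist":[0,0,0],"grip":-1},{"translation":[0,0,0],"twist":[0,0,0],"grip":-1},{"translation":[0,0,0],"twist":[0,0,0],"grip":-1},{"translation":[0,0,0],"twist":[0,0,0],"grip":-1},{"translation":[0,0,0],"twist":[0,0,0],"grip":-1}]' 20
python3 - <<'E'
from h import *
go((.5571,-.0058,.0476),13.8)
E
```

```text
t: 5.25
tool_pos: [0.558, -0.0059, 0.0527]
orientation: [-3.118, -0.379, -0.007]
force: [0.7, 0.8, 0.5]
opening: 0.0517
t 5.25 pos [558.   -5.9  52.7] z [ 0.004  0.001 -1.   ] yaw 13.87 F [0.7 0.8 0.5] op 51.7 q6 1.22
 twist [-0.0001 -0.0044  0.0011]
 shift now-axes [-0.8 -0.3  5.1]  target-axes [-0.8 -0.3  5.1]
```

```bash
python3 -m pendant '[{"translation":[-1,0,5],"twist":[0,-0.004,0],"grip":-1},{"translation":[0,0,0.5],"twist":[0,0,0],"grip":-1},{"translation":[0,0,0],"twist":[0,0,0],"grip":-0.1},{"translation":[0,0,0],"twist":[0,0,0],"grip":0.4},{"translation":[0,0,0],"twist":[0,0,0],"grip":1},{"translation":[0,0,0],"twist":[0,0,0],"grip":1},{"translation":[0,0,-40],"twist":[0,0,0],"grip":1},{"translation":[0,0,-45],"twist":[0,0,0],"grip":1},{"translation":[0,0,-45],"twist":[0,0,0],"grip":1},{"translation":[0,0,-40],"twist":[0,0,0],"grip":1}]' 20
python3 - <<'E'
from h import *
go();shot('wrist','w4')
rect('w4',(.555,-.006),.1,.058,.072)
rect('w4',(.555,-.006),.12,.006,.02)
E
```

```text
t: 6.25
tool_pos: [0.5512, -0.0057, 0.213]
orientation: [-3.115, -0.379, 0.026]
force: [1.4, -0.0, -0.2]
opening: 0.0926
t 6.25 pos [551.2  -5.7 213. ] z [-0.017  0.002 -1.   ] yaw 13.87 F [ 1.4 -0.  -0.2] op 92.6 q6 1.23
 twist [-0.0059  0.016  -0.    ]
w4 c [552.8  -6.6] size [ 52.  110.4] yaw 11.5 z 0.0641 6756
w4 c [553.8  -6.5] size [100.1 149.9] yaw 13.7 z 0.0111 6875
```

```bash
python3 -m pendant '[{"translation":[27,-40,0],"twist":[0,0,0.11],"grip":1},{"translation":[23,-42,0],"twist":[0,0,0.11],"grip":1},{"translation":[18,-45,0],"twist":[0,0,0.11],"grip":1},{"translation":[13,-46,0],"twist":[0,0,0.11],"grip":1},{"translation":[8,-47,0],"twist":[0,0,0.11],"grip":1},{"translation":[0,0,0],"twist":[0,0,0],"grip":1},{"translation":[0,0,20],"twist":[0,0,0],"grip":1},{"translation":[0,0,20],"twist":[0,0,0],"grip":1},{"translation":[0,0,20],"twist":[0,0,0],"grip":1},{"translation":[0,0,0],"twist":[0,0,0],"grip":1}]' 20
python3 - <<'E'
from h import *
shot('wrist','w5')
c,y=rect('w5',(.637,.219),.1,.008,.022)
go((c[0],c[1],.003),y)
E
```

```text
t: 7.3
tool_pos: [0.6469, 0.225, 0.1617]
orientation: [3.099, -0.516, 0.005]
force: [-0.0, 0.5, -0.4]
opening: 0.0929
w5 c [635.8 219.1] size [ 52.1 110.5] yaw -17.7 z 0.0141 6644
t 7.35 pos [647.7 225.1 163.8] z [ 0.005 -0.    -1.   ] yaw -18.93 F [ 0.  -0.1  0.6] op 92.4 q6 2.16
 twist [-0.0014 -0.0049 -0.0216]
 shift now-axes [-10.2   9.8 160.8]  target-axes [ -9.6   9.4 160.8]
```

```bash
python3 -m pendant '[{"translation":[-10,10,0],"twist":[-0.0014,-0.005,-0.0216],"grip":1},{"translation":[0,0,40],"twist":[0,0,0],"grip":1},{"translation":[0,0,40],"twist":[0,0,0],"grip":1},{"translation":[0,0,40],"twist":[0,0,0],"grip":1},{"translation":[0,0,15],"twist":[0,0,0],"grip":1},{"translation":[0,0,0],"twist":[0,0,0],"grip":1},{"translation":[0,0,0],"twist":[0,0,0],"grip":0.6},{"translation":[0,0,0],"twist":[0,0,0],"grip":0.6},{"translation":[0,0,0],"twist":[0,0,0],"grip":0.6},{"translation":[0,0,0],"twist":[0,0,0],"grip":0.6}]' 20
python3 - <<'E'
from h import *
go((.6358,.2191,.004),-17.7)
E
```

```text
t: 8.35
tool_pos: [0.6481, 0.219, 0.0474]
orientation: [-3.094, 0.48, -0.041]
force: [0.4, -0.1, -0.6]
opening: 0.0746
t 8.35 pos [648.1 219.   47.4] z [ 0.027  0.006 -1.   ] yaw -17.66 F [ 0.4 -0.1 -0.6] op 74.6 q6 2.13
 twist [-0.0144 -0.0242  0.0008]
 shift now-axes [-12.8   4.2  43.1]  target-axes [-11.7   3.6  43.4]
```

```bash
python3 -m pendant '[{"translation":[-12,4,10],"twist":[-0.0144,-0.0242,0],"grip":0.6},{"translation":[0,0,20],"twist":[0,-0.003,0],"grip":0.6},{"translation":[0,0,14],"twist":[0,-0.003,0],"grip":0.6},{"translation":[0,0,0],"twist":[0,0,0],"grip":0.6},{"translation":[0,0,0],"twist":[0,0,0],"grip":-1},{"translation":[0,0,0],"twist":[0,0,0],"grip":-1},{"translation":[0,0,0],"twist":[0,0,0],"grip":-1},{"translation":[0,0,0],"twist":[0,0,0],"grip":-1},{"translation":[0,0,0],"twist":[0,0,0],"grip":-1},{"translation":[0,0,0],"twist":[0,0,0],"grip":-1}]' 20
python3 - <<'E'
from h import *
go((.6358,.2191,.004),-17.7)
E
```

```text
t: 9.35
tool_pos: [0.6355, 0.2195, 0.0005]
orientation: [-3.103, 0.481, 0.011]
force: [0.0, 0.2, -0.6]
opening: 0.0518
t 9.35 pos [6.355e+02 2.195e+02 5.000e-01] z [-0.007  0.002 -1.   ] yaw -17.64 F [ 0.   0.2 -0.6] op 51.8 q6 2.13
 twist [-0.0003  0.007   0.0011]
 shift now-axes [ 0.4  0.3 -3.5]  target-axes [ 0.4  0.3 -3.5]
```

```bash
python3 -m pendant '[{"translation":[0,0,-40],"twist":[0,0.009,0],"grip":-1},{"translation":[0,0,-40],"twist":[0,0.004,0],"grip":-1},{"translation":[0,0,-30],"twist":[0,0.004,0],"grip":-1},{"translation":[-2,48,0],"twist":[0,0,-0.11],"grip":-1},{"translation":[-7,47,0],"twist":[0,0,-0.11],"grip":-1},{"translation":[-12,46,0],"twist":[0,0,-0.11],"grip":-1},{"translation":[-17,44,0],"twist":[0,0,-0.11],"grip":-1},{"translation":[-22,38,0],"twist":[0,0,-0.10],"grip":-1},{"translation":[0,0,0],"twist":[0,0,0],"grip":-1},{"translation":[0,0,0],"twist":[0,0,0],"grip":-1}]' 30
python3 - <<'E'
from h import *
go((.5539,-.0066,.066),13.8);shot('wrist','w6');s=load('w6')
E
```

```text
t: 10.35
tool_pos: [0.5513, -0.0077, 0.1141]
orientation: [3.109, 0.4, 0.015]
force: [-1.4, -0.9, -0.7]
opening: 0.0517
t 10.35 pos [551.3  -7.7 114.1] z [ 0.01  -0.005 -1.   ] yaw 14.67 F [-1.4 -0.9 -0.7] op 51.7 q6 1.21
 twist [ 0.0075 -0.0089  0.0152]
 shift now-axes [ 2.3 -0.8 48.1]  target-axes [ 2.8 -0.5 48.1]
```

View pics/w6.png

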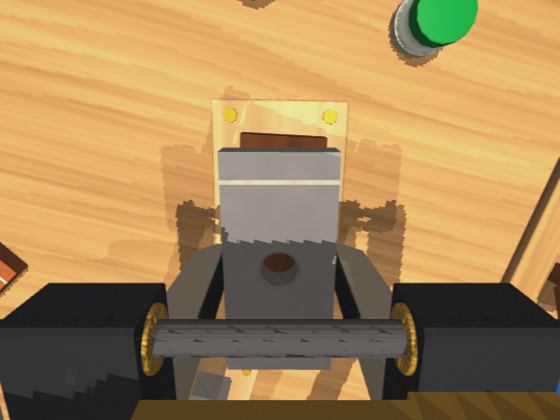

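```bash
cat >> h.py <<'E'
def held(tag,px,z,tcp):
    s=load(tag); a=np.array([w(s,u,v,z) for u,v in px]); d=a[:2].mean(0)-a[2:].mean(0); y=np.arctan2(d[1],d[0]); c=a.mean(0); e=c[:2]-np.array(tcp)
    print('centre',np.round(c*1000,1),'len',round(np.linalg.norm(d),4),'yaw',round(np.degrees(y),1),'rel tcp along/across',np.round([e@[np.cos(y),np.sin(y)]*1000,e@[np.sin(y),-np.cos(y)]*1000],1))
E
python3 - <<'E'
from h import *
held('w6',[(219,150),(340,150),(225,370),(330,370)],.1286,(.5513,-.0077))
s=load('w6');print(w(s,279,267,.1286), w(s,280,160),w(s,280,230))
E
```

```text
centre [552.5  -6.8 128.6] len 0.1098 yaw 14.2 rel tcp along/across [ 1.4 -0.6]
[ 0.55389991 -0.00664852  0.1286    ] [0.60164206 0.00546258 0.12857529] [ 0.57109965 -0.0025984   0.12772408]
```

```bash
python3 -m pendant '[{"translation":[1.5,-0.5,0],"twist":[0.0075,-0.009,0.015],"grip":-1},{"translation":[0,0,20],"twist":[0,-0.003,0],"grip":-1},{"translation":[0,0,20],"twist":[0,-0.003,0],"grip":-1},{"translation":[0,0,3],"twist":[0,0,0],"grip":-1},{"translation":[0,0,0],"twist":[0,0,0],"grip":-1},{"translation":[0,0,0],"twist":[0,0,0],"grip":-1},{"translation":[0,0,0],"twist":[0,0,0],"grip":-1},{"translation":[0,0,0],"twist":[0,0,0],"grip":-1},{"translation":[0,0,0],"twist":[0,0,0],"grip":-1},{"translation":[0,0,0],"twist":[0,0,0],"grip":-1}]'
python3 - <<'E'
from h import *
go((.5525,-.0069,.066),13.8)
E
```

```text
t: 11.4
tool_pos: [0.5579, 0.0, 0.0742]
orientation: [-3.118, -0.38, 0.004]
force: [-0.3, -0.3, -0.2]
opening: 0.0519
t 11.4 pos [557.9   0.   74.2] z [-0.002 -0.    -1.   ] yaw 13.9 F [-0.3 -0.3 -0.2] op 51.9 q6 1.24
 twist [-0.0005  0.0023  0.0017]
 shift now-axes [-6.9  5.4  8.2]  target-axes [-6.9  5.4  8.2]
```

```bash
python3 -m pendant '[{"translation":[-7,5.5,0],"twist":[0,0.002,0],"grip":-1},{"translation":[0,0,0],"twist":[0,0,0],"grip":-1},{"translation":[0,0,0],"twist":[0,0,0],"grip":-1},{"translation":[0,0,4],"twist":[0,0,0],"grip":-1},{"translation":[0,0,0],"twist":[0,0,0],"grip":-1},{"translation":[0,0,0],"twist":[0,0,0],"grip":-1},{"translation":[0,0,0],"twist":[0,0,0],"grip":-1},{"translation":[0,0,0],"twist":[0,0,0],"grip":-1},{"translation":[0,0,0],"twist":[0,0,0],"grip":-1},{"translation":[0,0,0],"twist":[0,0,0],"grip":-1}]'
python3 - <<'E'
from h import *
go((.5525,-.0069,.066),13.8)
E
```

```text
t: 12.4
tool_pos: [0.5519, -0.008, 0.0701]
orientation: [-3.118, -0.379, -0.0]
force: [0.1, 0.3, -0.2]
opening: 0.0515
t 12.4 pos [551.9  -8.   70.1] z [ 0.  0. -1.] yaw 13.86 F [ 0.1  0.3 -0.2] op 51.5 q6 1.22
 twist [-0.0004 -0.0001  0.001 ]
 shift now-axes [ 0.8 -0.9  4.1]  target-axes [ 0.8 -0.9  4.1]
```

Good. Lower, release, and rise.

```bash
python3 -m pendant '[{"translation":[0.5,-0.7,4],"twist":[0,0,0],"grip":-1},{"translation":[0,0,0.8],"twist":[0,0,0],"grip":-1},{"translation":[0,0,0],"twist":[0,0,0],"grip":-0.1},{"translation":[0,0,0],"twist":[0,0,0],"grip":0.4},{"translation":[0,0,0],"twist":[0,0,0],"grip":1},{"translation":[0,0,0],"twist":[0,0,0],"grip":1},{"translation":[0,0,-40],"twist":[0,0.003,0],"grip":1},{"translation":[0,0,-45],"twist":[0,0.003,0],"grip":1},{"translation":[0,0,-40],"twist":[0,0.003,0],"grip":1},{"translation":[0,0,0],"twist":[0,0,0],"grip":1}]' 20
python3 - <<'E'
from h import *
go();shot('wrist','w7')
rect('w7',(.555,-.006),.1,.073,.09)
E
```

```text
t: 13.4
tool_pos: [0.5504, -0.0071, 0.1924]
orientation: [-3.116, -0.379, -0.008]
force: [1.1, 0.9, 0.6]
opening: 0.0924
t 13.4 pos [550.4  -7.1 192.4] z [ 0.005  0.003 -1.   ] yaw 13.86 F [1.1 0.9 0.6] op 92.4 q6 1.22
 twist [-0.0018 -0.0054  0.    ]
w7 c [552.6  -6.5] size [ 52.2 110.6] yaw 13.7 z 0.0791 8403
```

```bash
python3 -m pendant '[{"translation":[-13,-44,0],"twist":[0,0,0.13],"grip":1},{"translation":[-18,-42,0],"twist":[0,0,0.13],"grip":1},{"translation":[-24,-40,0],"twist":[0,0,0.13],"grip":1},{"translation":[-29,-36,0],"twist":[0,0,0.13],"grip":1},{"translation":[-33,-32,0],"twist":[0,0,0.13],"grip":1},{"translation":[-37,-28,0],"twist":[0,0,0.12],"grip":1},{"translation":[0,0,0],"twist":[0,0,0],"grip":1},{"translation":[0,0,0],"twist":[0,0,0],"grip":1},{"translation":[0,0,0],"twist":[0,0,0],"grip":1},{"translation":[0,0,0],"twist":[0,0,0],"grip":1}]' 20
python3 - <<'E'
from h import *
shot('wrist','w8')
c,y=rect('w8',(.412,.234),.1,.008,.022)
go((c[0],c[1],.004),y)
E
```

```text
t: 14.45
tool_pos: [0.406, 0.2325, 0.1777]
orientation: [3.023, -0.838, -0.019]
force: [0.0, 0.3, -0.3]
opening: 0.0933
w8 c [411.4 234.6] size [ 52.  110.6] yaw -33.0 z 0.0141 6229
t 14.5 pos [406.1 232.4 177.8] z [-0.013 -0.001 -1.   ] yaw -31.03 F [ 0.3 -0.8 -0.8] op 93.0 q6 2.52
 twist [0.0079 0.01   0.0344]
 shift now-axes [  5.1  -6.  173.7]  target-axes [  3.2  -4.7 173.8]
```

```bash
python3 -m pendant '[{"translation":[4,-5,0],"twist":[0.008,0.01,0.02],"grip":1},{"translation":[0,0,40],"twist":[0,-0.004,0],"grip":1},{"translation":[0,0,40],"twist":[0,-0.004,0],"grip":1},{"translation":[0,0,40],"twist":[0,-0.004,0],"grip":1},{"translation":[0,0,35],"twist":[0,-0.004,0],"grip":0.7},{"translation":[0,0,0],"twist":[0,0,0],"grip":0.7},{"translation":[0,0,0],"twist":[0,0,0],"grip":0.7},{"translation":[0,0,0],"twist":[0,0,0],"grip":0.7},{"translation":[0,0,0],"twist":[0,0,0],"grip":0.7},{"translation":[0,0,0],"twist":[0,0,0],"grip":0.7}]' 20
python3 - <<'E'
from h import *
go((.4114,.2346,.003),-32.2)
E
```

```text
t: 15.5
tool_pos: [0.4246, 0.2331, 0.0269]
orientation: [-2.997, 0.889, -0.002]
force: [-0.6, -0.2, -0.6]
opening: 0.0789
t 15.5 pos [424.6 233.1  26.9] z [ 0.005  0.015 -1.   ] yaw -33.05 F [-0.6 -0.2 -0.6] op 78.9 q6 2.53
 twist [-0.0153  0.0033 -0.0149]
 shift now-axes [-11.8   6.3  23.8]  target-axes [-12.    5.8  23.9]
```

```bash
python3 -m pendant '[{"translation":[-12,6,0],"twist":[-0.015,0.003,0],"grip":0.7},{"translation":[0,0,11],"twist":[0,-0.001,0],"grip":0.7},{"translation":[0,0,11],"twist":[0,-0.001,0],"grip":0.7},{"translation":[0,0,0],"twist":[0,0,0],"grip":0.3},{"translation":[0,0,0],"twist":[0,0,0],"grip":-1},{"translation":[0,0,0],"twist":[0,0,0],"grip":-1},{"translation":[0,0,0],"twist":[0,0,0],"grip":-1},{"translation":[0,0,0],"twist":[0,0,0],"grip":-1},{"translation":[0,0,0],"twist":[0,0,0],"grip":-1},{"translation":[0,0,0],"twist":[0,0,0],"grip":-1}]' 20
python3 - <<'E'
from h import *
go((.4114,.2346,.003),-33)
E
```

```text
t: 16.5
tool_pos: [0.4115, 0.2357, 0.0051]
orientation: [-3.01, 0.892, -0.001]
force: [-0.8, -0.2, -0.3]
opening: 0.0519
t 16.5 pos [411.5 235.7   5.1] z [ 0.001  0.002 -1.   ] yaw -33.02 F [-0.8 -0.2 -0.3] op 51.9 q6 2.56
 twist [-0.002   0.0002 -0.0003]
 shift now-axes [0.5 1.  2.1]  target-axes [0.5 1.  2.1]
```

```bash
python3 -m pendant '[{"translation":[0,0,-45],"twist":[0,0.004,0],"grip":-1},{"translation":[0,0,-45],"twist":[0,0.004,0],"grip":-1},{"translation":[0,0,-40],"twist":[0,0.004,0],"grip":-1},{"translation":[42,21,0],"twist":[0,0,-0.136],"grip":-1},{"translation":[39,26,0],"twist":[0,0,-0.136],"grip":-1},{"translation":[35,31,0],"twist":[0,0,-0.136],"grip":-1},{"translation":[30,36,0],"twist":[0,0,-0.136],"grip":-1},{"translation":[25,40,0],"twist":[0,0,-0.136],"grip":-1},{"translation":[19,42,0],"twist":[0,0,-0.136],"grip":-1},{"translation":[0,0,0],"twist":[0,0,0],"grip":-1}]' 30
python3 - <<'E'
from h import *
go((.5539,-.0066,.0851),13.8)
E
```

```text
t: 17.5
tool_pos: [0.5498, -0.0049, 0.1444]
orientation: [3.11, 0.377, 0.022]
force: [-0.9, 1.2, -0.7]
opening: 0.0517
t 17.5 pos [549.8  -4.9 144.4] z [ 0.015 -0.007 -1.   ] yaw 13.84 F [-0.9  1.2 -0.7] op 51.7 q6 1.23
 twist [ 0.0102 -0.0131  0.0007]
 shift now-axes [ 2.8  2.  59.4]  target-axes [ 3.6  2.6 59.3]
```

```bash
python3 -m pendant '[{"translation":[0,0,0],"twist":[0.010,-0.013,0],"grip":-1},{"translation":[0,0,20],"twist":[0,-0.003,0],"grip":-1},{"translation":[0,0,20],"twist":[0,-0.003,0],"grip":-1},{"translation":[0,0,10],"twist":[0,0,0],"grip":-1},{"translation":[0,0,0],"twist":[0,0,0],"grip":-1},{"translation":[0,0,0],"twist":[0,0,0],"grip":-1},{"translation":[0,0,0],"twist":[0,0,0],"grip":-1},{"translation":[0,0,0],"twist":[0,0,0],"grip":-1},{"translation":[0,0,0],"twist":[0,0,0],"grip":-1},{"translation":[0,0,0],"twist":[0,0,0],"grip":-1}]'
python3 - <<'E'
from h import *
go((.5536,-.0067,.0851),13.8); shot('wrist','w9')
E
```

```text
t: 18.5
tool_pos: [0.5503, -0.0013, 0.0968]
orientation: [-3.118, -0.369, 0.008]
force: [-0.3, -0.7, -0.9]
opening: 0.0515
t 18.5 pos [550.3  -1.3  96.8] z [-0.005  0.001 -1.   ] yaw 13.52 F [-0.3 -0.7 -0.9] op 51.5 q6 1.24
 twist [-0.0021  0.0048 -0.005 ]
 shift now-axes [ 2.   6.  11.6]  target-axes [ 1.9  6.  11.7]
```

View pics/w9.png

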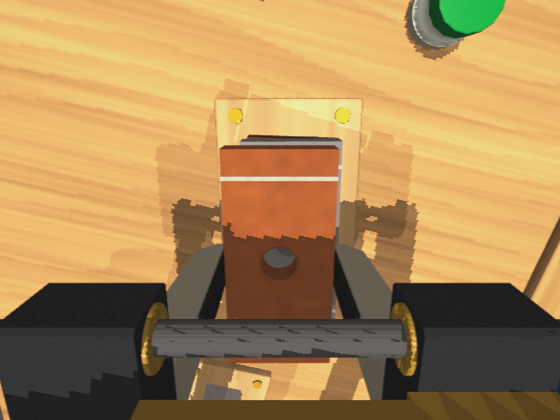

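```bash
python3 - <<'E'
from h import *
held('w9',[(221,147),(338,147),(226,362),(329,362)],.1067,(.5503,-.0013))
E
python3 -m pendant '[{"translation":[2,6,0],"twist":[-0.002,0.005,-0.005],"grip":-1},{"translation":[0,0,0],"twist":[0,0,0],"grip":-1},{"translation":[0,0,0],"twist":[0,0,0],"grip":-1},{"translation":[0,0,8],"twist":[0,-0.001,0],"grip":-1},{"translation":[0,0,0],"twist":[0,0,0],"grip":-1},{"translation":[0,0,0],"twist":[0,0,0],"grip":-1},{"translation":[0,0,0],"twist":[0,0,0],"grip":-1},{"translation":[0,0,0],"twist":[0,0,0],"grip":-1},{"translation":[0,0,0],"twist":[0,0,0],"grip":-1},{"translation":[0,0,0],"twist":[0,0,0],"grip":-1}]'
python3 - <<'E'
from h import *
go((.5536,-.0067,.0851),13.8)
E
```

```text
centre [ 5.523e+02 -3.000e-01  1.067e+02] len 0.1102 yaw 13.1 rel tcp along/across [ 2.1 -0.5]
t: 19.55
tool_pos: [0.5539, -0.0074, 0.0879]
orientation: [3.119, 0.377, -0.001]
force: [-0.6, 0.0, -0.7]
opening: 0.0516
t 19.55 pos [553.9  -7.4  87.9] z [-0.001 -0.    -1.   ] yaw 13.8 F [-0.6  0.  -0.7] op 51.6 q6 1.22
 twist [ 0.      0.0007 -0.0001]
 shift now-axes [-0.2 -0.8  2.8]  target-axes [-0.2 -0.8  2.8]
```

```bash
python3 -m pendant '[{"translation":[-1,-0.7,2.8],"twist":[0,0,0],"grip":-1},{"translation":[0,0,0.6],"twist":[0,0,0],"grip":-1},{"translation":[0,0,0],"twist":[0,0,0],"grip":-0.1},{"translation":[0,0,0],"twist":[0,0,0],"grip":0.4},{"translation":[0,0,0],"twist":[0,0,0],"grip":1},{"translation":[0,0,0],"twist":[0,0,0],"grip":1},{"translation":[0,0,-40],"twist":[0,0.003,0],"grip":1},{"translation":[0,0,-45],"twist":[0,0.003,0],"grip":1},{"translation":[0,0,-40],"twist":[0,0.003,0],"grip":1},{"translation":[0,0,0],"twist":[0,0,0],"grip":1}]' 20
python3 - <<'E'
from h import *
go();shot('wrist','w10')
rect('w10',(.555,-.006),.1,.088,.105)
rect('w10',(.555,-.006),.13,.005,.02)
s=load('w10'); im=s['im'][:,:,::-1]; cv2.imwrite('pics/c10.png',cv2.resize(im[60:420,150:420],None,fx=1.6,fy=1.6))
E
```

```text
t: 20.55
tool_pos: [0.5509, -0.0069, 0.2119]
orientation: [-3.117, -0.377, -0.007]
force: [-0.3, -0.5, 1.2]
opening: 0.0931
t 20.55 pos [550.9  -6.9 211.9] z [ 0.004  0.002 -1.   ] yaw 13.8 F [-0.3 -0.5  1.2] op 93.1 q6 1.22
 twist [-0.0013 -0.0048  0.    ]
w10 c [553.8  -6.2] size [ 52.1 110.5] yaw 13.8 z 0.0941 8175
w10 c [553.7  -6.5] size [100.3 149.4] yaw 13.7 z 0.0111 6094
```

View pics/c10.png

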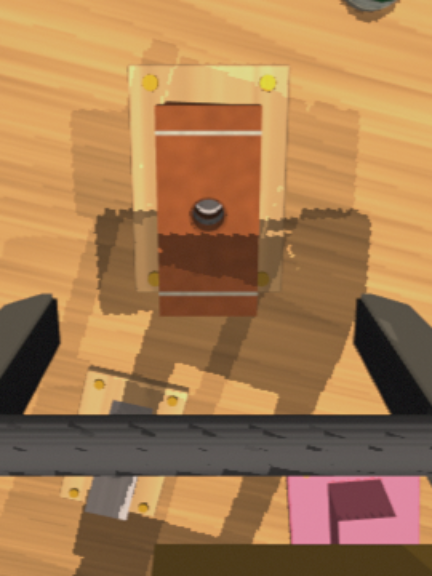

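```bash
python3 -m pendant '[{"translation":[-9,45,-12],"twist":[0,0,0.12],"grip":1},{"translation":[-4,46,-12],"twist":[0,0,0.12],"grip":1},{"translation":[0,46,-12],"twist":[0,0,0],"grip":1},{"translation":[0,46,-12],"twist":[0,0,0],"grip":1},{"translation":[0,46,0],"twist":[0,0,0],"grip":1},{"translation":[0,0,0],"twist":[0,0,0],"grip":1},{"translation":[0,0,0],"twist":[0,0,0],"grip":0},{"translation":[0,0,0],"twist":[0,0,0],"grip":0},{"translation":[0,0,0],"twist":[0,0,0],"grip":0},{"translation":[0,0,0],"twist":[0,0,0],"grip":0}]' 40
python3 - <<'E'
from h import *
go();shot('wrist','w11')
rect('w11',(.485,-.256),.06,.058,.068)
rect('w11',(.55,-.25),.14,.006,.018)
E
```

```text
t: 21.6
tool_pos: [0.5486, -0.2396, 0.2439]
orientation: [-3.131, 0.005, 0.023]
force: [0.0, 0.6, -0.1]
opening: 0.0653
t 21.6 pos [ 548.6 -239.6  243.9] z [-0.015  0.011 -1.   ] yaw -0.16 F [ 0.   0.6 -0.1] op 65.3 q6 1.07
 twist [-0.0105  0.0146 -0.0001]
w11 c [ 485.2 -250. ] size [44.  44.5] yaw 0.4 z 0.0632 1589
w11 c [ 546.5 -250.3] size [ 80.2 188.6] yaw -0.2 z 0.0111 7296
```

View pics/w11.png

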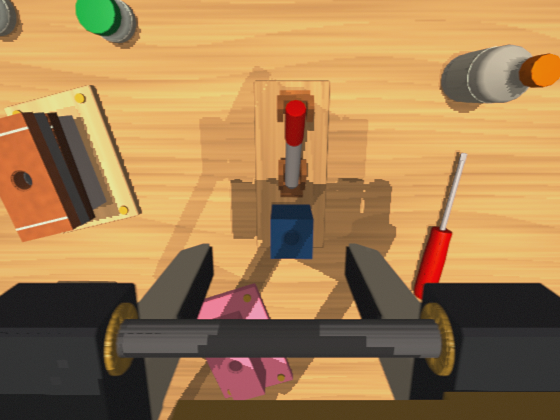

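```bash
python3 -m pendant '[{"translation":[35,11,0],"twist":[-0.01,0.0146,0],"grip":0},{"translation":[0,0,0],"twist":[0,0,0],"grip":0},{"translation":[0,0,40],"twist":[0,-0.004,0],"grip":0},{"translation":[0,0,40],"twist":[0,-0.004,0],"grip":0},{"translation":[0,0,20],"twist":[0,-0.002,0],"grip":0},{"translation":[0,0,0],"twist":[0,0,0],"grip":0},{"translation":[0,0,0],"twist":[0,0,0],"grip":0},{"translation":[0,0,0],"twist":[0,0,0],"grip":0},{"translation":[0,0,0],"twist":[0,0,0],"grip":0},{"translation":[0,0,0],"twist":[0,0,0],"grip":0}]' 40
python3 - <<'E'
from h import *
go((.5839,-.2503,.0742),0);s=load('w11')
for u,v in [(296,105),(294,125),(292,150),(291,175)]: print(np.round(w(s,u,v)*1000,1))
E
```

```text
t: 22.65
tool_pos: [0.5874, -0.2454, 0.1467]
orientation: [3.139, 0.01, -0.005]
force: [-0.2, -0.3, 0.2]
opening: 0.0464
t 22.65 pos [ 587.4 -245.4  146.7] z [-0.003 -0.003 -1.   ] yaw 0.35 F [-0.2 -0.3  0.2] op 46.4 q6 1.09
 twist [0.0027 0.0033 0.0062]
 shift now-axes [-3.2  4.7 72.6]  target-axes [-3.5  4.9 72.5]
[ 619.8 -251.2  132.4]
[ 605.3 -249.9  130.6]
[ 582.1 -249.4  101. ]
[ 552.7 -249.5   65.8]
```

```bash
python3 -m pendant '[{"translation":[-3.3,4.8,10],"twist":[0.003,0.003,0.006],"grip":0},{"translation":[0,0,20],"twist":[0,-0.003,0],"grip":0},{"translation":[0,0,20],"twist":[0,-0.003,0],"grip":0},{"translation":[0,0,18],"twist":[0,-0.003,0],"grip":0},{"translation":[0,0,0],"twist":[0,0,0],"grip":0},{"translation":[0,0,0],"twist":[0,0,0],"grip":0},{"translation":[0,0,0],"twist":[0,0,0],"grip":0},{"translation":[0,0,0],"twist":[0,0,0],"grip":0},{"translation":[0,0,0],"twist":[0,0,0],"grip":0},{"translation":[0,0,0],"twist":[0,0,0],"grip":0}]' 40
python3 - <<'E'
from h import *
go((.5839,-.2503,.0742),0)
E
```

```text
t: 23.65
tool_pos: [0.5866, -0.2545, 0.0817]
orientation: [3.137, -0.004, 0.001]
force: [0.0, 0.2, 0.0]
opening: 0.0468
t 23.65 pos [ 586.6 -254.5   81.7] z [ 0.001 -0.004 -1.   ] yaw -0.14 F [0.  0.2 0. ] op 46.8 q6 1.09
 twist [ 0.0045 -0.0006 -0.0024]
 shift now-axes [-2.7 -4.2  7.5]  target-axes [-2.7 -4.2  7.5]
```

```bash
python3 -m pendant '[{"translation":[-2.5,-3.5,6],"twist":[0.004,0,0],"grip":0},{"translation":[0,0,0],"twist":[0,0,0],"grip":0},{"translation":[0,0,0],"twist":[0,0,0],"grip":-0.4},{"translation":[0,0,0],"twist":[0,0,0],"grip":-1},{"translation":[0,0,0],"twist":[0,0,0],"grip":-1},{"translation":[0,0,0],"twist":[0,0,0],"grip":-1},{"translation":[0,0,0],"twist":[0,0,0],"grip":-1},{"translation":[0,0,0],"twist":[0,0,0],"grip":-1},{"translation":[0,0,0],"twist":[0,0,0],"grip":-1},{"translation":[0,0,0],"twist":[0,0,0],"grip":-1}]' 40
python3 - <<'E'
from h import *
go((.5839,-.2503,.0742),0)
E
```

```text
t: 24.65
tool_pos: [0.5843, -0.2508, 0.076]
orientation: [3.141, -0.003, 0.003]
force: [-0.6, 0.7, 0.1]
opening: 0.0131
t 24.65 pos [ 584.3 -250.8   76. ] z [ 0.002 -0.001 -1.   ] yaw -0.12 F [-0.6  0.7  0.1] op 13.1 q6 1.09
 twist [ 0.0006 -0.0016 -0.0022]
 shift now-axes [-0.4 -0.5  1.8]  target-axes [-0.4 -0.5  1.8]
```

```bash
python3 -m pendant '[{"translation":[0,0,-20],"twist":[0,0.002,0],"grip":-1},{"translation":[0,0,-30],"twist":[0,0.002,0],"grip":-1},{"translation":[0,0,-35],"twist":[0,0.003,0],"grip":-1},{"translation":[0,0,-25],"twist":[0,0.003,0],"grip":-1},{"translation":[0,0,0],"twist":[0,0.12,0],"grip":-1},{"translation":[0,0,0],"twist":[0,0.12,0],"grip":-1},{"translation":[0,0,0],"twist":[0,0.12,0],"grip":-1},{"translation":[0,0,0],"twist":[0,0.12,0],"grip":-1},{"translation":[0,0,0],"twist":[0,0.12,0],"grip":-1},{"translation":[0,0,0],"twist":[0,0,0],"grip":-1}]' 50
cat >> h.py <<'E'
def pin(tip=(-.0493,-.0005,.041),ax=(.643,0,-.766),tgt=None,Rt=None):
    s=robot.read_state(); r=R.from_rotvec(s['orientation']); a=r.apply(ax); p=np.array(s['tool_pos'])+r.apply(tip)
    print('t',round(s['t'],2),'tcp',np.round(np.array(s['tool_pos'])*1000,1),'tip',np.round(p*1000,1),'axis',np.round(a,3),'F',np.round(s['force'],1),'op',round(s['opening']*1000,1),'q',np.round(s['q'],2))
    v=np.cross(a,[0,0,1]); print(' twist to upright (tool)',np.round(r.inv().apply(v),4),'tool y world',np.round(r.as_matrix()[:,1],3))
    if tgt is not None:
        d=np.array(tgt)-p; print(' world shift',np.round(d*1000,1),'tool shift (no turn)',np.round(r.inv().apply(d)*1000,1),'down 10mm in tool',np.round(r.inv().apply([0,0,-10]),2),'+x',np.round(r.inv().apply([10,0,0]),2))
E
python3 -c "
from h import *
pin(tgt=(.485,-.2501,.08)); shot('side','s1')
im=load('s1')['im'][:,:,::-1]; cv2.imwrite('pics/s1c.png',cv2.resize(im[200:400,190:390],None,fx=3,fy=3,interpolation=cv2.INTER_CUBIC))"
```

```text
t: 25.65
tool_pos: [0.5819, -0.249, 0.1847]
orientation: [2.989, -0.005, 0.965]
force: [-1.0, 0.2, -2.0]
opening: 0.0132
t 25.65 tcp [ 581.9 -249.   184.7] tip [ 565.9 -248.4  122.6] axis [ 0.074 -0.001  0.997] F [-1.   0.2 -2. ] op 13.2 q [-0.72 -0.25  2.04  0.51  0.91  0.63]
 twist to upright (tool) [-0.0005  0.0737 -0.0004] tool y world [-0.003 -1.    -0.001]
 world shift [-80.9  -1.7 -42.6] tool shift (no turn) [-90.6   1.9 -12.7] down 10mm in tool [-5.85  0.01  8.11] +x [ 8.11 -0.03  5.85]
```

View pics/s1c.png

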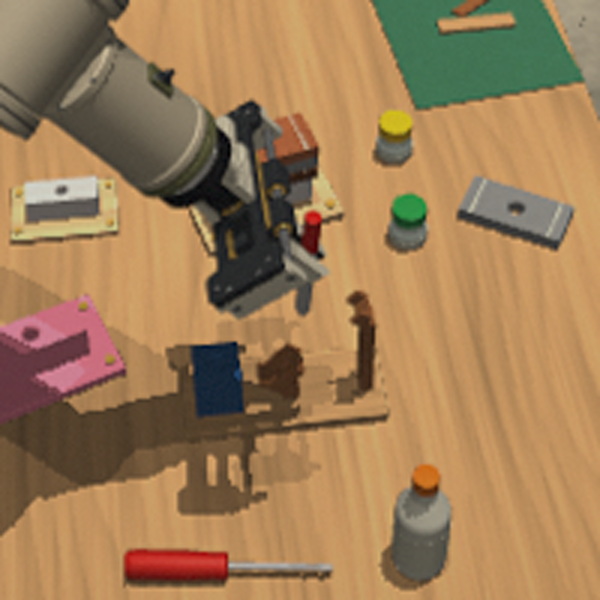

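```bash
python3 -m pendant '[{"translation":[0,0,0],"twist":[0,0.074,0],"grip":-1},{"translation":[-26,0.5,-13],"twist":[0,0,0],"grip":-1},{"translation":[-26,0.5,-13],"twist":[0,0,0],"grip":-1},{"translation":[-26,0.5,-13],"twist":[0,0,0],"grip":-1},{"translation":[0,0,0],"twist":[0,0,0],"grip":-1},{"translation":[0,0,0],"twist":[0,0,0],"grip":-1},{"translation":[0,0,0],"twist":[0,0,0],"grip":-1},{"translation":[0,0,0],"twist":[0,0,0],"grip":-1},{"translation":[0,0,0],"twist":[0,0,0],"grip":-1},{"translation":[0,0,0],"twist":[0,0,0],"grip":-1}]' 50
python3 -c "
from h import *
pin(tgt=(.485,-.2501,.07)); shot('wrist','w12')"
```

```text
t: 26.7
tool_pos: [0.5062, -0.2574, 0.184]
orientation: [2.943, 0.017, 1.066]
force: [0.1, -1.1, -1.1]
opening: 0.0135
t 26.7 tcp [ 506.2 -257.4  184. ] tip [ 494.6 -257.9  120.9] axis [0.003 0.014 1.   ] F [ 0.1 -1.1 -1.1] op 13.5 q [-0.91 -0.46  2.24  0.64  0.99  0.39]
 twist to upright (tool) [0.011  0.0034 0.0092] tool y world [ 0.006 -1.     0.014]
 world shift [ -9.6   7.8 -50.9] tool shift (no turn) [-39.9  -8.6  32.9] down 10mm in tool [-6.4  -0.14  7.68] +x [7.68 0.06 6.4 ]
```

```bash
python3 -m pendant '[{"translation":[-7.4,-8,-6],"twist":[0.011,0.0034,0.009],"grip":-1},{"translation":[0,0,0],"twist":[0,0,0],"grip":-1},{"translation":[-10,0,12],"twist":[0,0,0],"grip":-1},{"translation":[-12,0,14.5],"twist":[0,0,0],"grip":-1},{"translation":[0,0,0],"twist":[0,0,0],"grip":-1},{"translation":[0,0,0],"twist":[0,0,0],"grip":-1},{"translation":[0,0,0],"twist":[0,0,0],"grip":-1},{"translation":[0,0,0],"twist":[0,0,0],"grip":-1},{"translation":[0,0,0],"twist":[0,0,0],"grip":-1},{"translation":[0,0,0],"twist":[0,0,0],"grip":-1}]' 50
python3 -c "
from h import *
pin(tgt=(.485,-.2501,.07)); shot('side','s2')
P=cloud(load('s2'))
b=(P[...,2]>.06)&(P[...,2]<.068)&(abs(P[...,0]-.485)<.03)&(abs(P[...,1]+.25)<.03);Q=P[b];print('block',Q.min(0),Q.max(0))
for z in [.083,.091,.099,.107,.115]:
    m=(abs(P[...,2]-z)<.004)&(np.hypot(P[...,0]-.487,P[...,1]+.25)<.02); Q=P[m]; print(z,len(Q),np.round(Q.mean(0)*1000,1) if len(Q) else '', np.round([Q[:,0].min()*1000,Q[:,0].max()*1000],1) if len(Q) else '')
"
```

```text
t: 27.75
tool_pos: [0.4978, -0.2503, 0.1476]
orientation: [2.952, 0.01, 1.075]
force: [0.1, 0.1, -1.4]
opening: 0.013
t 27.75 tcp [ 497.8 -250.3  147.6] tip [ 486.4 -250.    84.5] axis [-0.     0.002  1.   ] F [ 0.1  0.1 -1.4] op 13.0 q [-0.92 -0.45  2.3   0.69  0.94  0.33]
 twist to upright (tool) [ 0.0018 -0.0002  0.0015] tool y world [ 0.006 -1.     0.002]
 world shift [ -1.4  -0.1 -14.5] tool shift (no turn) [-10.4   0.   10.2] down 10mm in tool [-6.43 -0.02  7.66] +x [7.66 0.06 6.43]
block [ 0.46279412 -0.27564773  0.06002734] [ 0.50658913 -0.22733086  0.06794834]
0.083 1 [ 487.1 -252.3   83.4] [487.1 487.1]
0.091 3 [ 488.1 -254.7   90.8] [484.2 490.2]
0.099 13 [ 484.3 -255.3   99.3] [479.1 490.5]
0.107 6 [ 484.9 -256.8  107. ] [479.8 490.6]
0.115 9 [ 485.3 -256.   115. ] [480.  490.8]
```

```bash
python3 -m pendant '[{"translation":[-0.8,0,-0.6],"twist":[0,0,0],"grip":-1},{"translation":[-6.4,0,7.7],"twist":[0,0,0],"grip":-1},{"translation":[-6.4,0,7.7],"twist":[0,0,0],"grip":-1},{"translation":[-6.4,0,7.7],"twist":[0,0,0],"grip":-1},{"translation":[-6.4,0,7.7],"twist":[0,0,0],"grip":-1},{"translation":[0,0,0],"twist":[0,0,0],"grip":-1},{"translation":[0,0,0],"twist":[0,0,0],"grip":-1},{"translation":[0,0,0],"twist":[0,0,0],"grip":-1},{"translation":[0,0,0],"twist":[0,0,0],"grip":-1},{"translation":[0,0,0],"twist":[0,0,0],"grip":-1}]' 50
python3 -c "
from h import *
pin(tgt=(.485,-.2501,.025))"
```

```text
t: 28.8
tool_pos: [0.4967, -0.2502, 0.1034]
orientation: [-2.952, -0.009, -1.074]
force: [-0.8, -0.1, -1.7]
opening: 0.0128
t 28.8 tcp [ 496.7 -250.2  103.4] tip [ 485.3 -249.9   40.3] axis [0.    0.002 1.   ] F [-0.8 -0.1 -1.7] op 12.8 q [-0.92 -0.37  2.34  0.74  0.86  0.23]
 twist to upright (tool) [0.0013 0.0004 0.0011] tool y world [ 0.005 -1.     0.002]
 world shift [ -0.3  -0.2 -15.3] tool shift (no turn) [-10.1   0.2  11.6] down 10mm in tool [-6.43 -0.02  7.66] +x [7.66 0.05 6.43]
```

```bash
python3 -m pendant '[{"translation":[-4.5,0,5.4],"twist":[0,0,0],"grip":-1},{"translation":[-4.5,0,5.4],"twist":[0,0,0],"grip":-1},{"translation":[0,0,0],"twist":[0,0,0],"grip":-1},{"translation":[0,0,0],"twist":[0,0,0],"grip":-0.5},{"translation":[0,0,0],"twist":[0,0,0],"grip":0},{"translation":[0,0,0],"twist":[0,0,0],"grip":0.2},{"translation":[0,0,0],"twist":[0,0,0],"grip":0.2},{"translation":[0,0,0],"twist":[0,0,0],"grip":0.2},{"translation":[0,0,0],"twist":[0,0,0],"grip":0.2},{"translation":[0,0,-20],"twist":[0,0,0],"grip":0.2}]' 50
python3 -c "
from h import *
pin(tgt=(.485,-.2501,.025))"
```

```text
t: 29.8
tool_pos: [0.4844, -0.2501, 0.1038]
orientation: [-2.951, -0.01, -1.075]
force: [0.5, -0.2, 0.0]
opening: 0.0554
t 29.8 tcp [ 484.4 -250.1  103.8] tip [ 473.  -249.8   40.7] axis [-0.     0.001  1.   ] F [ 0.5 -0.2  0. ] op 55.4 q [-0.95 -0.4   2.36  0.74  0.89  0.22]
 twist to upright (tool) [ 0.0011 -0.0001  0.001 ] tool y world [ 0.006 -1.     0.001]
 world shift [ 12.   -0.3 -15.7] tool shift (no turn) [-0.9  0.3 19.7] down 10mm in tool [-6.43 -0.01  7.66] +x [7.66 0.06 6.43]
```

```bash
python3 -m pendant '[{"translation":[0,0,-45],"twist":[0,0,0],"grip":0.2},{"translation":[0,0,-45],"twist":[0,0,0],"grip":0.2},{"translation":[20,0,-40],"twist":[0,0,0],"grip":0.2},{"translation":[20,0,-15],"twist":[0,-0.12,0],"grip":0.2},{"translation":[0,0,0],"twist":[0,-0.14,0],"grip":0.2},{"translation":[0,0,0],"twist":[0,-0.14,0],"grip":0.2},{"translation":[0,0,0],"twist":[0,-0.14,0],"grip":0.2},{"translation":[0,0,0],"twist":[0,-0.14,0],"grip":0.2},{"translation":[0,0,0],"twist":[0,0,0],"grip":0.2},{"translation":[0,0,0],"twist":[0,0,0],"grip":0.2}]' 50
python3 - <<'E'
from h import *
shot('wrist','w13'); go((.485,-.25,.24),0)
P=cloud(load('w13'))
for lo,hi in [(.149,.158),(.1,.145),(.058,.068)]:
    m=(P[...,2]>lo)&(P[...,2]<hi)&(np.hypot(P[...,0]-.485,P[...,1]+.25)<.035);Q=P[m];print(lo,len(Q),np.round(Q.mean(0)*1000,1) if len(Q) else '',np.round((Q.min(0)+Q.max(0))*500,1) if len(Q) else '')
E
```

```text
t: 30.8
tool_pos: [0.4172, -0.2562, 0.2494]
orientation: [3.128, -0.018, -0.001]
force: [-0.9, -0.2, -0.4]
opening: 0.0559
t 30.85 pos [ 416.6 -256.2  249.1] z [-0.    -0.014 -1.   ] yaw -0.7 F [-0.1 -0.3  0.5] op 55.7 q6 0.94
 twist [ 0.0136  0.0003 -0.0123]
 shift now-axes [68.3 -7.1  9. ]  target-axes [68.4 -6.2  9.1]
0.149 392 [ 484.2 -250.5  152.8] [ 484.1 -250.5  152.9]
0.1 6 [ 490.6 -253.6  122.9] [ 490.3 -252.3  125.3]
0.058 1836 [ 485.9 -250.5   63. ] [ 484.6 -250.    62.3]
```

```bash
python3 -m pendant '[{"translation":[34,-3,0],"twist":[0.014,0,-0.012],"grip":0.2},{"translation":[33,-3,0],"twist":[0,0,0],"grip":0.2},{"translation":[0,0,0],"twist":[0,0,0],"grip":0.2},{"translation":[0,0,0],"twist":[0,0,0],"grip":0.2},{"translation":[0,0,25],"twist":[0,-0.003,0],"grip":0.2},{"translation":[0,0,25],"twist":[0,-0.003,0],"grip":0.2},{"translation":[0,0,15],"twist":[0,-0.001,0],"grip":0.2},{"translation":[0,0,0],"twist":[0,0,0],"grip":0.2},{"translation":[0,0,0],"twist":[0,0,0],"grip":0.2},{"translation":[0,0,0],"twist":[0,0,0],"grip":0.2}]' 40
python3 - <<'E'
from h import *
go((.4842,-.2505,.115),0)
E
```

```text
t: 31.85
tool_pos: [0.478, -0.2547, 0.1917]
orientation: [3.136, -0.018, 0.027]
force: [0.1, 0.4, -0.1]
opening: 0.0558
t 31.85 pos [ 478.  -254.7  191.7] z [ 0.017 -0.005 -1.   ] yaw -0.67 F [ 0.1  0.4 -0.1] op 55.8 q6 0.99
 twist [ 0.0054 -0.0172 -0.0117]
 shift now-axes [ 4.9 -4.7 76.8]  target-axes [ 6.2 -4.2 76.7]
```

```bash
python3 -m pendant '[{"translation":[6,-4,0],"twist":[0.005,-0.017,-0.008],"grip":0.2},{"translation":[0,0,0],"twist":[0,0,0],"grip":0.2},{"translation":[0,0,25],"twist":[0,-0.001,0],"grip":0.2},{"translation":[0,0,25],"twist":[0,-0.001,0],"grip":0.2},{"translation":[0,0,15],"twist":[0,-0.001,0],"grip":0.2},{"translation":[0,0,0],"twist":[0,0,0],"grip":0.2},{"translation":[0,0,0],"twist":[0,0,0],"grip":0.2},{"translation":[0,0,0],"twist":[0,0,0],"grip":0.2},{"translation":[0,0,0],"twist":[0,0,0],"grip":0.2},{"translation":[0,0,0],"twist":[0,0,0],"grip":0.2}]' 40
python3 - <<'E'
from h import *
go((.4842,-.2505,.115),0)
E
```

```text
t: 32.85
tool_pos: [0.4907, -0.2529, 0.1343]
orientation: [3.135, -0.001, 0.011]
force: [-0.7, 0.5, -0.1]
opening: 0.056
t 32.85 pos [ 490.7 -252.9  134.3] z [ 0.007 -0.007 -1.   ] yaw -0.05 F [-0.7  0.5 -0.1] op 56.0 q6 1.0
 twist [ 0.0069 -0.0069 -0.0008]
 shift now-axes [-6.7 -2.6 19.3]  target-axes [-6.5 -2.4 19.3]
```

```bash
python3 -m pendant '[{"translation":[-6,-2.5,0],"twist":[0.007,-0.007,0],"grip":0.2},{"translation":[0,0,0],"twist":[0,0,0],"grip":0.2},{"translation":[0,0,10],"twist":[0,0,0],"grip":0},{"translation":[0,0,8],"twist":[0,0,0],"grip":0},{"translation":[0,0,0],"twist":[0,0,0],"grip":-0.3},{"translation":[0,0,0],"twist":[0,0,0],"grip":-0.3},{"translation":[0,0,0],"twist":[0,0,0],"grip":-0.3},{"translation":[0,0,0],"twist":[0,0,0],"grip":-0.3},{"translation":[0,0,0],"twist":[0,0,0],"grip":-0.3},{"translation":[0,0,0],"twist":[0,0,0],"grip":-0.3}]' 40
python3 - <<'E'
from h import *
go((.4842,-.2505,.115),0)
E
```

```text
t: 33.85
tool_pos: [0.4845, -0.2506, 0.1156]
orientation: [3.142, -0.002, 0.001]
force: [0.4, -0.1, 0.1]
opening: 0.0328
t 33.85 pos [ 484.5 -250.6  115.6] z [ 0. -0. -1.] yaw -0.06 F [ 0.4 -0.1  0.1] op 32.8 q6 1.0
 twist [ 0.     -0.0004 -0.001 ]
 shift now-axes [-0.3 -0.1  0.6]  target-axes [-0.3 -0.1  0.6]
```

```bash
python3 -m pendant '[{"translation":[0,0,0],"twist":[0,0,0],"grip":-1},{"translation":[0,0,0],"twist":[0,0,0],"grip":-1},{"translation":[0,0,0],"twist":[0,0,0],"grip":-1},{"translation":[0,0,0],"twist":[0,0,0],"grip":-1},{"translation":[0,0,0],"twist":[0,0,0],"grip":-1},{"translation":[0,0,-15],"twist":[0,0.001,0],"grip":-1},{"translation":[0,0,-25],"twist":[0,0.002,0],"grip":-1},{"translation":[0,0,-25],"twist":[0,0.002,0],"grip":-1},{"translation":[0,0,-25],"twist":[0,0.002,0],"grip":-1},{"translation":[0,0,-20],"twist":[0,0.002,0],"grip":-1}]' 50
python3 - <<'E'
from h import *
go((.5538,-.0065,.22),0)
E
```

```text
t: 34.85
tool_pos: [0.4826, -0.2495, 0.2292]
orientation: [-3.139, 0.002, -0.01]
force: [-0.4, -0.7, -1.2]
opening: 0.0156
t 34.85 pos [ 482.6 -249.5  229.2] z [ 0.006  0.002 -1.   ] yaw -0.06 F [-0.4 -0.7 -1.2] op 15.6 q6 1.0
 twist [-0.0025 -0.0062 -0.001 ]
 shift now-axes [  70.9 -243.1   10.2]  target-axes [  71.2 -243.     9.2]
```

```bash
python3 -m pendant '[{"translation":[12,-41,0],"twist":[-0.002,-0.006,0],"grip":-1},{"translation":[12,-41,0],"twist":[0,0,0],"grip":-1},{"translation":[12,-41,0],"twist":[0,0,0],"grip":-1},{"translation":[12,-41,0],"twist":[0,0,0],"grip":-1},{"translation":[12,-40,0],"twist":[0,0,0],"grip":-1},{"translation":[10,-30,0],"twist":[0,0,0],"grip":-1},{"translation":[0,0,0],"twist":[0,0,0],"grip":-1},{"translation":[0,0,0],"twist":[0,0,0],"grip":-1},{"translation":[0,0,0],"twist":[0,0,0],"grip":-1},{"translation":[0,0,0],"twist":[0,0,0],"grip":-1}]' 50
python3 - <<'E'
from h import *
go((.5538,-.0065,.2),0)
E
```

```text
t: 35.85
tool_pos: [0.5569, -0.011, 0.2453]
orientation: [3.136, -0.009, 0.022]
force: [-0.3, -0.2, -0.6]
opening: 0.015
t 35.85 pos [556.9 -11.  245.3] z [ 0.014 -0.006 -1.   ] yaw -0.33 F [-0.3 -0.2 -0.6] op 15.0 q6 1.47
 twist [ 0.0057 -0.0139 -0.0059]
 shift now-axes [-3.7 -4.7 45.3]  target-axes [-3.1 -4.5 45.3]
```

```bash
python3 -m pendant '[{"translation":[-3,-4,0],"twist":[0.006,-0.014,-0.005],"grip":-1},{"translation":[0,0,0],"twist":[0,0,0],"grip":-1},{"translation":[0,0,18],"twist":[0,-0.001,0],"grip":-1},{"translation":[0,0,18],"twist":[0,-0.001,0],"grip":-1},{"translation":[0,0,0],"twist":[0,0,0],"grip":-1},{"translation":[0,0,0],"twist":[0,0,0],"grip":-1},{"translation":[0,0,0],"twist":[0,0,0],"grip":-1},{"translation":[0,0,0],"twist":[0,0,0],"grip":-1},{"translation":[0,0,0],"twist":[0,0,0],"grip":-1},{"translation":[0,0,0],"twist":[0,0,0],"grip":-1}]' 50
python3 - <<'E'
from h import *
go((.5538,-.0065,.2),0)
E
```

```text
t: 36.85
tool_pos: [0.5546, -0.0112, 0.2128]
orientation: [3.142, -0.011, 0.001]
force: [0.3, 0.1, -0.4]
opening: 0.0153
t 36.85 pos [554.6 -11.2 212.8] z [ 0.001 -0.    -1.   ] yaw -0.4 F [ 0.3  0.1 -0.4] op 15.3 q6 1.47
 twist [ 0.0001 -0.0009 -0.007 ]
 shift now-axes [-0.8 -4.7 12.8]  target-axes [-0.8 -4.7 12.8]
```

```bash
python3 -m pendant '[{"translation":[-0.8,-4.7,0],"twist":[0,-0.001,-0.005],"grip":-1},{"translation":[0,0,0],"twist":[0,0,0],"grip":-1},{"translation":[0,0,14],"twist":[0,-0.001,0],"grip":-1},{"translation":[0,0,0],"twist":[0,0,0],"grip":-1},{"translation":[0,0,0],"twist":[0,0,0],"grip":-1},{"translation":[0,0,0],"twist":[0,0,0],"grip":-1},{"translation":[0,0,0],"twist":[0,0,0],"grip":-1},{"translation":[0,0,0],"twist":[0,0,0],"grip":-1},{"translation":[0,0,0],"twist":[0,0,0],"grip":-1},{"translation":[0,0,0],"twist":[0,0,0],"grip":-1}]' 50
python3 - <<'E'
from h import *
go((.5538,-.0065,.2),0)
for n,t in (('side','s3'),('wrist','w14')): shot(n,t)
a=load('s3')['im'][:,:,::-1];b=load('w14')['im'][:,:,::-1]
cv2.imwrite('pics/m.png',np.hstack([cv2.resize(a[215:305,235:325],(400,400),interpolation=cv2.INTER_CUBIC),cv2.resize(b[130:330,180:380],(400,400),interpolation=cv2.INTER_CUBIC)]))
E
```

```text
t: 37.85
tool_pos: [0.5538, -0.0059, 0.1977]
orientation: [3.142, -0.002, -0.002]
force: [0.1, 0.6, -1.1]
opening: 0.0153
t 37.85 pos [553.8  -5.9 197.7] z [-0.001 -0.    -1.   ] yaw -0.07 F [ 0.1  0.6 -1.1] op 15.3 q6 1.47
 twist [ 0.0001  0.001  -0.0013]
 shift now-axes [ 0.   0.6 -2.3]  target-axes [ 0.   0.6 -2.3]
```

View pics/m.png

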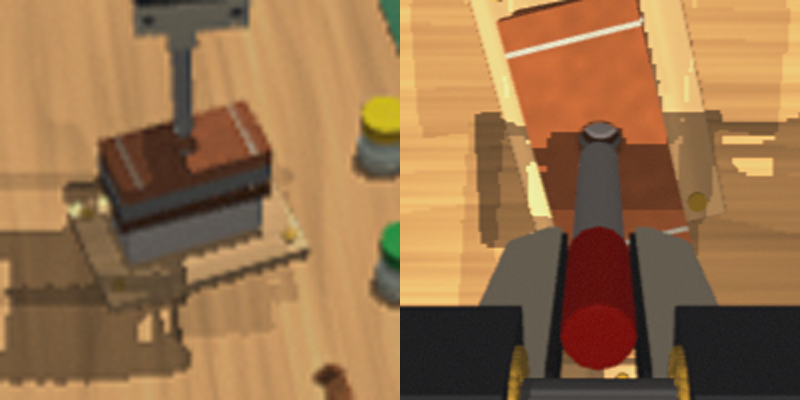

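```bash
python3 -m pendant '[{"translation":[0,0.4,6],"twist":[0,0.001,0],"grip":-1},{"translation":[0,0,7],"twist":[0,0,0],"grip":-1},{"translation":[0,0,7],"twist":[0,0,0],"grip":-1},{"translation":[0,0,7],"twist":[0,0,0],"grip":-1},{"translation":[0,0,7],"twist":[0,-0.001,0],"grip":-1},{"translation":[0,0,0],"twist":[0,0,0],"grip":-1},{"translation":[0,0,0],"twist":[0,0,0],"grip":-1},{"translation":[0,0,0],"twist":[0,0,0],"grip":-1},{"translation":[0,0,0],"twist":[0,0,0],"grip":-1},{"translation":[0,0,0],"twist":[0,0,0],"grip":-1}]' 50
python3 - <<'E'
from h import *
go((.5538,-.0065,.1116),0)
E
```

```text
t: 38.95
tool_pos: [0.5534, -0.0063, 0.16]
orientation: [-3.142, 0.002, 0.003]
force: [0.6, -0.5, -0.9]
opening: 0.0152
t 38.95 pos [553.4  -6.3 160. ] z [-0.002  0.    -1.   ] yaw -0.07 F [ 0.6 -0.5 -0.9] op 15.2 q6 1.47
 twist [-0.      0.002  -0.0013]
 shift now-axes [ 0.5  0.2 48.4]  target-axes [ 0.4  0.2 48.4]
```

```bash
python3 -m pendant '[{"translation":[0.4,0,6],"twist":[0,0.002,0],"grip":-1},{"translation":[0,0,7],"twist":[0,0,0],"grip":-1},{"translation":[0,0,7],"twist":[0,0,0],"grip":-1},{"translation":[0,0,7],"twist":[0,0,0],"grip":-1},{"translation":[0,0,7],"twist":[0,-0.001,0],"grip":-1},{"translation":[0,0,4],"twist":[0,0,0],"grip":-1},{"translation":[0,0,0],"twist":[0,0,0],"grip":-1},{"translation":[0,0,0],"twist":[0,0,0],"grip":-1},{"translation":[0,0,0],"twist":[0,0,0],"grip":-1},{"translation":[0,0,0],"twist":[0,0,0],"grip":-1}]' 50
python3 - <<'E'
from h import *
go((.5538,-.0065,.1116),0)
E
```

```text
t: 39.95
tool_pos: [0.5539, -0.0064, 0.1185]
orientation: [3.142, -0.002, -0.001]
force: [-0.0, -0.2, -1.1]
opening: 0.0151
t 39.95 pos [553.9  -6.4 118.5] z [-0.001 -0.    -1.   ] yaw -0.08 F [-0.  -0.2 -1.1] op 15.1 q6 1.47
 twist [ 0.      0.0008 -0.0013]
 shift now-axes [-0.1  0.1  6.9]  target-axes [-0.1  0.1  6.9]
```

Lower the rest to contact.

```bash
python3 -m pendant '[{"translation":[0,0,4],"twist":[0,0,0],"grip":-1},{"translation":[0,0,2.5],"twist":[0,0,0],"grip":-1},{"translation":[0,0,1],"twist":[0,0,0],"grip":-1},{"translation":[0,0,0],"twist":[0,0,0],"grip":-1},{"translation":[0,0,0],"twist":[0,0,0],"grip":-0.6},{"translation":[0,0,0],"twist":[0,0,0],"grip":-0.3},{"translation":[0,0,0],"twist":[0,0,0],"grip":0},{"translation":[0,0,0],"twist":[0,0,0],"grip":0},{"translation":[0,0,0],"twist":[0,0,0],"grip":0},{"translation":[0,0,0],"twist":[0,0,0],"grip":0}]' 40
python3 - <<'E'
from h import *
go((.5538,-.0065,.1116),0)
E
```

```text
t: 40.95
tool_pos: [0.5551, -0.0064, 0.1121]
orientation: [3.141, -0.002, 0.004]
force: [-0.1, 0.6, 0.0]
opening: 0.0459
t 40.95 pos [555.1  -6.4 112.1] z [ 0.002 -0.    -1.   ] yaw -0.07 F [-0.1  0.6  0. ] op 45.9 q6 1.47
 twist [ 0.0003 -0.0023 -0.0013]
 shift now-axes [-1.3  0.1  0.5]  target-axes [-1.3  0.1  0.5]
```

Released; rise straight up, then back off so the camera sees the stack.

```bash
python3 -m pendant '[{"translation":[-1,0,-20],"twist":[0,0.001,0],"grip":0},{"translation":[0,0,-25],"twist":[0,0.002,0],"grip":0},{"translation":[0,0,-35],"twist":[0,0.002,0],"grip":0},{"translation":[0,0,-40],"twist":[0,0.002,0],"grip":0},{"translation":[-35,0,-20],"twist":[0,0.002,0],"grip":0},{"translation":[-35,0,0],"twist":[0,0,0],"grip":0},{"translation":[0,0,0],"twist":[0,0,0],"grip":0},{"translation":[0,0,0],"twist":[0,0,0],"grip":0},{"translation":[0,0,0],"twist":[0,0,0],"grip":0},{"translation":[0,0,0],"twist":[0,0,0],"grip":0}]' 40
python3 - <<'E'
from h import *
go();shot('wrist','w15');shot('side','s4')
rect('w15',(.554,-.006),.1,.088,.105)
rect('w15',(.554,-.006),.13,.005,.02)
P=cloud(load('w15'));m=(P[...,2]>.144)&(P[...,2]<.156)&(np.hypot(P[...,0]-.554,P[...,1]+.006)<.03);Q=P[m];print('pin top',len(Q),np.round(Q.mean(0)*1000,1),Q[:,2].max())
a=load('s4')['im'][:,:,::-1];b=load('w15')['im'][:,:,::-1]
cv2.imwrite('pics/m2.png',np.hstack([cv2.resize(a[210:310,225:325],(400,400),interpolation=cv2.INTER_CUBIC),cv2.resize(b[40:320,140:420],(400,400),interpolation=cv2.INTER_CUBIC)]))
E
```

```text
t: 41.95
tool_pos: [0.4808, -0.0063, 0.2552]
orientation: [3.142, -0.002, 0.012]
force: [-0.9, -0.3, -0.3]
opening: 0.0466
t 41.95 pos [480.8  -6.3 255.2] z [ 0.008 -0.    -1.   ] yaw -0.08 F [-0.9 -0.3 -0.3] op 46.6 q6 1.45
 twist [ 0.     -0.0079 -0.    ]
w15 c [554.  -6.] size [ 52.1 110.1] yaw 13.9 z 0.0941 7363
w15 c [553.9  -6.4] size [100.1 150.4] yaw 13.7 z 0.011 5038
pin top 373 [554.3  -6.  148.8] 0.15101148635071476
```

View pics/m2.png

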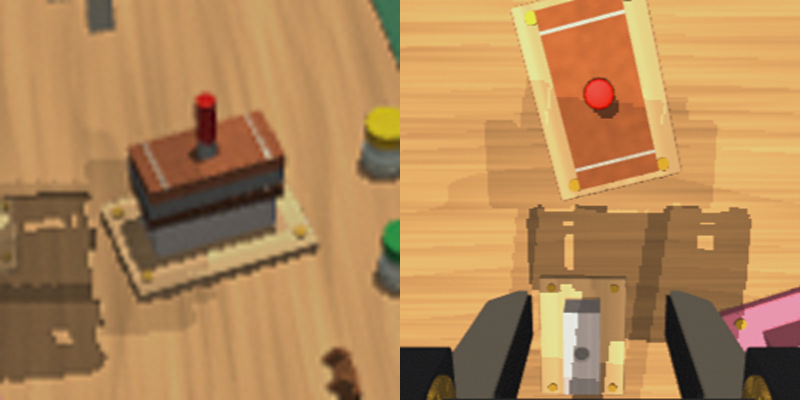

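The pin stands home: its top is at 149 to 150 mm and centred over the jig. The stack is square with the riser.

```bash
python3 -c "
from plant import robot
print(robot.close_job())"
```

```text
the job is handed in; nothing more can be done
None
```

The job is done and handed in at about 42 s of the 72 s allowed. The dark blank was squared on the riser, with grey and then red stacked on it. I stood the pin in the blue socket, let go, took it again from above, and lowered it through all three blanks to the jig floor.

**Last checks:**
- **Red blank:** its centre is within about 0.5 mm of the jig's centre and its yaw is 13.9° against the jig's 13.7°.
- **Grey and dark blanks:** these were measured when placed, before the pin went in. Grey was about 1.3 mm and 0.1° off. Dark was about 1 mm and 2.3° off. They were not measured again afterwards, but look square in the last picture.
- **Pin:** its top is at about 149 mm measured (150 mm nominal when home), centred within about 0.7 mm of the jig centre. The gripper was clear of everything.
- **In the socket:** the pin top was at about 153 mm (154 mm nominal when fully down), and the wrist force fell back to zero on release.

**Bystanders:** I did not measure them at the end. The arm never came near them, and no unexpected contact force showed up. No check failed.

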